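Strip the pump shaft onto its inspection stands

ROBOT

A 7-joint arm with a two-finger parallel gripper is mounted at the origin on a cart in front of the work surface, level with it; the furniture and walls round the work are solid. World frame = base frame: x ahead of the robot, y to its left, z up, the work surface at z = 0. Lengths are in m, angles in rad, forces in N, time in s.
With the tool pointing down it reaches from about 0.35 to 0.9 m from the base axis. Payload 8.1 kg.
Tool frame: the origin (TCP) lies at the very end of the fingers, on their centre line; the grasp point (between the pads) lies 19 mm behind it (grasp_offset is the distance from the TCP to the grasp point, in m); z points along the fingers, y is the line along which they close (so a half turn about z gives the same grasp; the last joint's range is limited). The gripper opens to 92 mm and grips with 3 to 60 N. Pads are 19 mm wide; open, the fingers measure 130 mm over their backs; the gripper's body (75 mm by 190 mm) begins 47 mm behind the grasp point.
Start: joints at [1.241, 0.434, 0.025, 1.573, -0.012, 1.134, -0.075], TCP at [0.141, -0.609, 0.227] pointing down, gripper open.
Joint ranges: [-2.62, 2.62], [-0.44, 2.09], [-1.27, 1.32], [0.08, 2.57], [-1.32, 4.46], [0.12, 2], [-2.74, 2.74]. Speed limits (rad/s): [2.22, 2.22, 3.01, 3.01, 3.14, 3.14, 3.14].

INTERFACE

Orientations are given as a rotation vector (axis times angle).
In Python, from cell import observe, get_image, camera_params, sign_off, silhouettes, grasp_offset gives the robot as it stands. The module is installed in compiled form; this text tells all that it offers.
- The arm moves only by the tool jog_arm, never from a script. Its argument "motion" is a list that holds one entry, the list of rows, each a list of 7 numbers: the shift along the tool's x, y, z in m, then the turn, a rotation vector about the tool's x, y, z in rad, then the closure, from -1 (fully open) to 1 (shut), so that 0 is half open. In form: [[[dx, dy, dz, wx, wy, wz, hand], ...]]. A call has 1 to 10 rows; each row is the pose to reach, as a shift and turn from the pose commanded when the call began, along the tool's axes at that moment; what a row does not reach only later rows make up. A row lasts 1/12 s, in which the tool goes at most 41.7 mm and 7.16 degrees, less where a joint would pass 70% of its speed; a pose out of reach is approached as far as the arm can. A call with a gripper value outside its range is refused whole. The fingers move at their own pace and stop on an object; "force" is the grip in N (left out, the last holds). Time passes only in rows, so rows that repeat a pose let the fingers close. It gives the time, the measured TCP pose, the force, the opening and the grip force at its end, in the units of the state.
- observe(): the state, without advancing time (a new reading comes with each control period).
- get_image(name): name is "scene" or "top" or "wrist"; returns the picture (480x640x3 uint8, red, green, blue); there is no depth.
- camera_params(name): a dict with "vertical_fov" (degrees; the focal length in pixels is half the picture's height over the tangent of half this angle, whatever the lens; pixels are square), "cx", "cy" (the principal point, pixels), "T" (4x4, takes a point from camera to world coordinates). Camera axes: x right, y down, z forward; pixel columns grow to the right and rows downward; lengths in m; the calibration is good to about 2 mm. A picture is of the moment at which its call begins: read the wrist's pose just before it. camera_params takes no time and is no camera call; for the wrist camera it gives the pose at the moment of the call.
- sign_off(): hands the job in; it is judged then, once.
Trained networks look in the newest picture that a camera, given by its name, has taken for a name from the list of things; names that differ only in an ending like _2 or _b are one class to them, and where a whole thing is asked for, a point or a joint stands for the part that bears it (a point fixed in the world has none). Each returns a list of dicts, best first, with "p" (0 to 1); they miss things now and then, are a little off and sometimes report something else, mostly with a low value. They report only what shows in the picture. A call takes as long as a camera call. They do not tell look-alikes from the thing itself.
- silhouettes(query, camera): "mask" (480x640 bool, what is visible of it) and "pixel" ([column, row] in pixels, amid what is visible of it).
The state is a dict: "clock": time; "joints": joint angles; "dq": joint speeds; "joint_efforts": joint torques, N m; "position": TCP position; "ee_rot": TCP orientation; "force": force on the tool from outside, world axes, zero at the start; "ft_torque": the same for the moment, N m; "width": opening from 0.0 (shut) to 1.0 (fully open); "gripper_force": force on a finger pad.
Only numpy, scipy, OpenCV 4.12 (cv2) and the standard library are available. Lean on these libraries where they do the work, as an engineer would, in place of code of your own. Each camera call takes 0.05 s, during which the arm holds its last target. There are 200 camera calls.

TASK

Take the stack on the upright pump shaft apart and set each part on its own place for inspection: the loosened hex nut in the round steel dish, and the brass collar, the ball bearing and the gear each lying flat on the black stand made for it, with the stand's pin in its bore (thinnest pin for the collar, middle one for the bearing, thickest for the gear). Never let the collar, bearing or gear fall onto the dirty bench.

Things in the scene. Friction and masses are not known exactly. Their poses are not given: they have to be found in the camera images.
- holder: fixed aluminium block, 104 x 84 mm (x by y), 24 mm high (screws to 29), with a stepped steel shaft upright in its middle: 52 mm thick up to a shoulder 54 mm above the bench, which carries the stack; then 36 mm (to 66), 22 (to 78), 14 (to 90), 9 (to the tip at 98). Parts sit on it with 2 mm play all round and lift straight off. Origin: underside centre, on the shaft axis; z up
- nut: loose dark steel hex nut at the top of the stack (underside 92 mm above the bench), already run off its thread so that it just lifts off, 27 mm across flats (31 over corners), 12 mm high, bore 13 mm, about 0.04 kg. Origin: centre of its underside; z along its bore (up), x square to one pair of flats (the other pairs at 60 and 120 degrees)
- collar: loose plain brass collar under the nut (underside 80 mm above the bench), 38 mm outside diameter, 18 mm bore, 12 mm high, with one groove round it, about 0.08 kg. Origin: centre of its underside; z along its bore (up)
- bearing: loose ball bearing under the collar (underside 68 mm above the bench): bright steel rings with a blue seal between, 50 mm outside diameter, 26 mm bore, 12 mm high, about 0.10 kg. Origin: centre of its underside; z along its bore (up)
- gear: loose dark steel toothed gear at the bottom of the stack, on the shoulder (underside 54 mm above the bench), 66 mm outside diameter over the teeth, 40 mm bore, 14 mm high, about 0.26 kg. It can be gripped across the teeth at any angle. Origin: centre of its underside; z along its bore (up)
- gear_stand: fixed black round stand, the widest of the three: foot 72 mm across, 5 mm thick; 56 mm wide flat pad, its top 24 mm above the bench; in its middle an upright bare-metal pin 26 mm in diameter, rising 10 mm above the pad, tip tapered. Place of the gear: flat on the pad, pin inside its bore. Origin: centre of the foot's underside, on the bench; z up
- bearing_stand: fixed black round stand, the middle one of the three: foot 58 mm across, 5 mm thick; 42 mm wide flat pad, its top 24 mm above the bench; in its middle an upright bare-metal pin 13 mm in diameter, rising 10 mm above the pad, tip tapered. Place of the bearing: flat on the pad, pin inside its bore. Origin: centre of the foot's underside, on the bench; z up
- collar_stand: fixed black round stand, the smallest of the three: foot 48 mm across, 5 mm thick; 32 mm wide flat pad, its top 24 mm above the bench; in its middle an upright bare-metal pin 6 mm in diameter, rising 10 mm above the pad, tip tapered. Place of the collar: flat on the pad, pin inside its bore. Origin: centre of the foot's underside, on the bench; z up
- dish: fixed round shallow steel parts dish with a thin black magnet disc in its middle, 112 mm across the rim, 17 mm high, wall 3 mm, flat inner floor about 96 mm across and 4 mm above the bench. Place of the nut, which may lie any way up in it. Origin: centre of its underside, on the bench; z up
Not all that is in view belongs to the job. What is shaped like the bearing but red is not meant. Several things have the shape of the nut; the one meant has the colours described above.

How it is judged:
By the outcome, as a careful person would: the job done as asked, in the order asked, and still so for the second after the job is handed in, with the robot touching nothing.
It also fails if it takes over 90 s, if anything falls off the work surface, if the arm or the gripper's body presses on something with over 40 N, if the wrist force passes 120 N, or if a joint passes its speed limit or range.

## Working session

There is one attempt and no reset: what is moved stays moved. The work goes in short steps, Python scripts to look and compute and a tool call to move; the robot and the scene stay as the last step left them, time stands still between calls to the robot, and variables do not carry over. Pictures are saved under pics/ and viewed, at most 14 in all, crops included, and the job is handed in when it is done.

Besides the shell and the picture viewer there is one more tool, called as name(argument=value, ...) on one line, values as JSON. jog_arm: Moves the arm, as the interface text tells. Its arguments: {"type":"object","properties":{"motion":{"type":"array"},"force":{"type":"number"}},"required":["motion"]}

```bash
mkdir -p pics; cat > h.py <<'E'
import numpy as np, cv2
from cell import *
from scipy.spatial.transform import Rotation as R
def ray(cam,px,z,P=None):
    P=P or camera_params(cam); f=240/np.tan(np.radians(P["vertical_fov"])/2); T=np.array(P["T"])
    d=T[:3,:3]@np.array([(px[0]-P["cx"])/f,(px[1]-P["cy"])/f,1]); o=T[:3,3]
    return o+d*(z-o[2])/d[2]
def proj(cam,p):
    P=camera_params(cam); f=240/np.tan(np.radians(P["vertical_fov"])/2); T=np.array(P["T"])
    c=T[:3,:3].T@(np.array(p)-T[:3,3]); return np.array([P["cx"]+f*c[0]/c[2],P["cy"]+f*c[1]/c[2]])
def save(cam,name):
    im=get_image(cam); cv2.imwrite("pics/"+name,im[:,:,::-1]); return im
E
python3 - <<'E'
from h import *
np.set_printoptions(precision=4,suppress=True)
s=observe(); print(s["clock"],s["position"],s["ee_rot"],s["width"],grasp_offset)
for c in["top","scene"]:
    save(c,c+"0.png"); P=camera_params(c); print(c,P["vertical_fov"],np.array(P["T"]))
    for n in["holder","nut","collar","bearing","gear","gear_stand","bearing_stand","collar_stand","dish"]:
        print(n,[(round(d["p"],2),np.round(d["pixel"]).tolist(),int(d["mask"].sum()),np.round(ray(c,d["pixel"],0.02)[:2],3).tolist()) for d in silhouettes(n,c)[:5]])
print(observe()["clock"])
E
```

```text
0.0 [ 0.1404 -0.6085  0.226 ] [-3.1199 -0.3551  0.0005] 1.000240282153584 0.0188
top 46.55476349167869 [[-0.0176 -0.9936  0.1111  0.4184]
 [-0.9998  0.0189  0.0106 -0.0338]
 [-0.0127 -0.1109 -0.9937  1.3489]
 [ 0.      0.      0.      1.    ]]
holder [(0.56, [328.0, 241.0], 1032, [0.561, -0.038])]
nut [(0.62, [330.0, 225.0], 96, [0.599, -0.044])]
collar [(0.68, [328.0, 232.0], 90, [0.581, -0.039])]
bearing [(0.69, [374.0, 234.0], 245, [0.575, -0.148]), (0.64, [324.0, 234.0], 34, [0.577, -0.028])]
gear [(0.67, [329.0, 237.0], 201, [0.569, -0.041]), (0.55, [435.0, 282.0], 1719, [0.458, -0.291])]
gear_stand [(0.7, [440.0, 211.0], 671, [0.627, -0.31])]
bearing_stand [(0.88, [231.0, 288.0], 456, [0.452, 0.195])]
collar_stand [(0.85, [247.0, 219.0], 278, [0.616, 0.156])]
dish [(0.95, [433.0, 278.0], 1676, [0.468, -0.285])]
scene 51.18808056707832 [[-0.8241 -0.4176  0.3827  0.175 ]
 [-0.5663  0.6206 -0.5424  0.4418]
 [-0.011  -0.6637 -0.7479  0.7655]
 [ 0.      0.      0.      1.    ]]
holder [(0.8, [286.0, 251.0], 1418, [0.578, -0.019])]
nut [(0.51, [284.0, 216.0], 182, [0.638, -0.092])]
collar [(0.65, [342.0, 165.0], 632, [0.624, -0.289]), (0.47, [286.0, 222.0], 96, [0.625, -0.08])]
bearing [(0.7, [333.0, 218.0], 396, [0.551, -0.143]), (0.54, [280.0, 232.0], 193, [0.617, -0.052])]
gear [(0.65, [290.0, 238.0], 298, [0.592, -0.05])]
gear_stand [(0.82, [342.0, 166.0], 605, [0.623, -0.285])]
bearing_stand [(0.83, [267.0, 386.0], 1054, [0.44, 0.214])]
collar_stand [(0.61, [208.0, 312.0], 560, [0.61, 0.166])]
dish [(0.8, [402.0, 199.0], 1656, [0.462, -0.269]), (0.6, [210.0, 311.0], 551, [0.607, 0.163])]
1.0
```

View pics/top0.png

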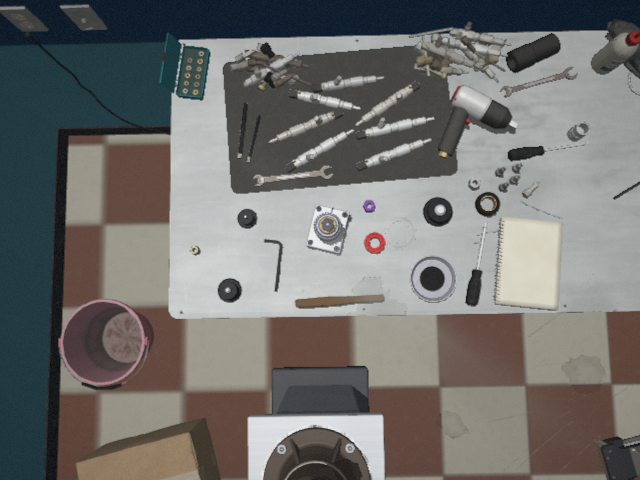

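View pics/scene0.png

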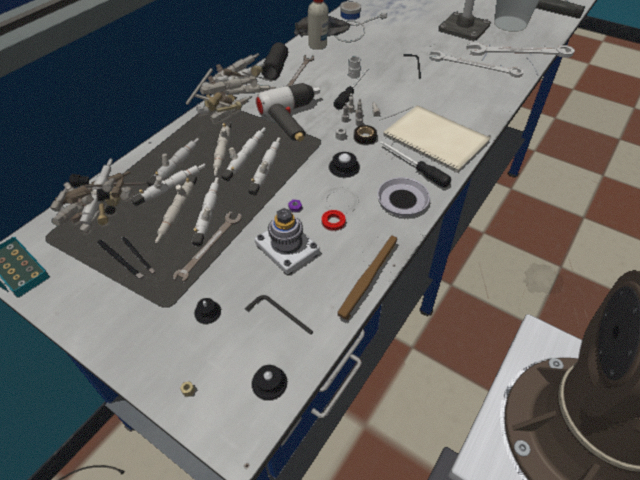

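Top: the stack nut is at (330,222) on the holder. Nut look-alikes are the purple hex at (369,206), the brass nut at (195,250) and the steel one at (475,184). The dark nut on top of the shaft stack fits the description, and I will confirm it with a wrist crop. The red ring at (374,243) is the decoy bearing. Stands: gear (438,211), bearing (230,289), collar (247,218). The dish is at (433,278).

```bash
cat >> h.py <<'E'
def go(x,y,z,yaw=0,pr=True):
    "tool-frame shift/turn to world target, from measured pose"
    s=observe(); R0=R.from_rotvec(s["ee_rot"]); Rt=R.from_euler('z',yaw)*R.from_rotvec([np.pi,0,0])
    d=R0.inv().apply(np.array([x,y,z])-s["position"]); w=(R0.inv()*Rt).as_rotvec()
    print("move",np.round(d,4),np.round(w,3)); return d,w
E
python3 - <<'E'
from h import *
np.set_printoptions(precision=4,suppress=True)
for n,z in[("nut",.1),("gear",.062),("gear_stand",.015),("bearing_stand",.015),("collar_stand",.015),("dish",.01)]:
    for c in["top","scene"]:
        get_image(c)
        for d in silhouettes(n,c)[:2]:
            v,u=np.nonzero(d["mask"]); m=((u.min()+u.max())/2,(v.min()+v.max())/2)
            print(n,c,round(d["p"],2),ray(c,d["pixel"],z)[:2],ray(c,m,z)[:2])
go(.57,-.04,.26); print(np.array(camera_params("wrist")["T"]),camera_params("wrist")["vertical_fov"])
E
```

```text
nut top 0.53 [ 0.59   -0.0443] [ 0.589  -0.0375]
nut top 0.48 [ 0.6261 -0.1302] [ 0.6295 -0.1323]
nut scene 0.63 [ 0.5857 -0.038 ] [ 0.5894 -0.0343]
nut scene 0.54 [0.5332 0.0261] [0.5326 0.0321]
gear top 0.76 [ 0.5759 -0.0247] [ 0.5895 -0.0364]
gear scene 0.71 [ 0.5682 -0.023 ] [ 0.5835 -0.0288]
gear_stand scene 0.98 [ 0.6232 -0.2891] [ 0.6254 -0.2955]
bearing_stand top 0.55 [0.4535 0.1923] [0.4463 0.1978]
bearing_stand scene 0.82 [0.4414 0.2101] [0.4424 0.2076]
collar_stand top 0.79 [0.6146 0.1538] [0.6191 0.1567]
collar_stand scene 0.89 [0.6137 0.1618] [0.6153 0.1629]
dish top 0.68 [ 0.4626 -0.2889] [ 0.4674 -0.2874]
dish scene 0.77 [ 0.4716 -0.2835] [ 0.4652 -0.2852]
move [ 0.5464 -0.4579 -0.0333] [ 0.    -0.     0.227]
[[ 0.224  -0.9368 -0.2689  0.2127]
 [-0.9746 -0.2157 -0.0606 -0.5927]
 [-0.0012  0.2756 -0.9613  0.3856]
 [ 0.      0.      0.      1.    ]] 71.7768135259574
```

jog_arm(motion=[[[0.273,-0.229,-0.033,0,0,0.227,-1],[0.273,-0.229,-0.033,0,0,0.227,-1],[0.546,-0.458,-0.033,0,0,0.227,-1],[0.546,-0.458,-0.033,0,0,0.227,-1],[0.546,-0.458,-0.033,0,0,0.227,-1],[0.546,-0.458,-0.033,0,0,0.227,-1],[0.546,-0.458,-0.033,0,0,0.227,-1],[0.546,-0.458,-0.033,0,0,0.227,-1],[0.546,-0.458,-0.033,0,0,0.227,-1],[0.546,-0.458,-0.033,0,0,0.227,-1]]])

```text
clock: 3.03
position: [0.3919, -0.2751, 0.2483]
ee_rot: [3.141, -0.001, 0.001]
force: [0.8, 0.0, -0.5]
width: 1.001
gripper_force: 0.0
```

jog_arm(motion=[[[0.178,-0.237,-0.01,0,0,0,-1],[0.178,-0.237,-0.01,0,0,0,-1],[0.178,-0.237,-0.01,0,0,0,-1],[0.178,-0.237,-0.01,0,0,0,-1],[0.178,-0.237,-0.01,0,0,0,-1],[0.178,-0.237,-0.01,0,0,0,-1],[0.178,-0.237,-0.01,0,0,0,-1],[0.178,-0.237,-0.01,0,0,0,-1]]])

```text
clock: 3.7
position: [0.5724, -0.0315, 0.258]
ee_rot: [-3.137, -0.013, -0.004]
force: [-1.3, 0.7, 1.3]
width: 0.998
gripper_force: 0.0
```

```bash
python3 - <<'E'
from h import *
np.set_printoptions(precision=4,suppress=True)
s=observe();print(s["position"],s["ee_rot"],s["joints"]); im=save("wrist","w1.png")
for n,z in[("nut",.104),("collar",.092),("gear",.068),("holder",.024)]:
    for d in silhouettes(n,"wrist")[:2]:
        v,u=np.nonzero(d["mask"]); m=((u.min()+u.max())/2,(v.min()+v.max())/2)
        print(n,round(d["p"],2),m,ray("wrist",d["pixel"],z)[:2],ray("wrist",m,z)[:2])
c=proj("wrist",[.588,-.036,.104]); print(c); u,v=int(c[0]),int(c[1])
u=np.clip(u,130,510);v=np.clip(v,100,380)
cv2.imwrite("pics/w1c.png",cv2.resize(im[v-100:v+100,u-130:u+130,::-1],None,fx=3,fy=3))
E
```

```text
[ 0.5724 -0.0315  0.258 ] [-3.1371 -0.0131 -0.0039] [ 0.1807  0.3463 -0.2919  1.6401  0.1018  1.1678 -1.6969]
nut 0.87 (np.float64(404.5), np.float64(143.0)) [ 0.64   -0.1201] [ 0.6415 -0.1199]
nut 0.69 (np.float64(319.0), np.float64(202.0)) [ 0.5822 -0.044 ] [ 0.5871 -0.0428]
collar 0.56 (np.float64(318.5), np.float64(200.0)) [ 0.5968 -0.0387] [ 0.5859 -0.045 ]
gear 0.85 (np.float64(318.5), np.float64(195.0)) [ 0.6068 -0.0536] [ 0.5865 -0.0469]
holder 0.86 (np.float64(320.5), np.float64(188.5)) [ 0.6144 -0.0476] [ 0.587  -0.0507]
holder 0.66 (np.float64(318.5), np.float64(196.0)) [ 0.6016 -0.0436] [ 0.578  -0.0484]
[306.8601 199.3727]
```

View pics/w1c.png

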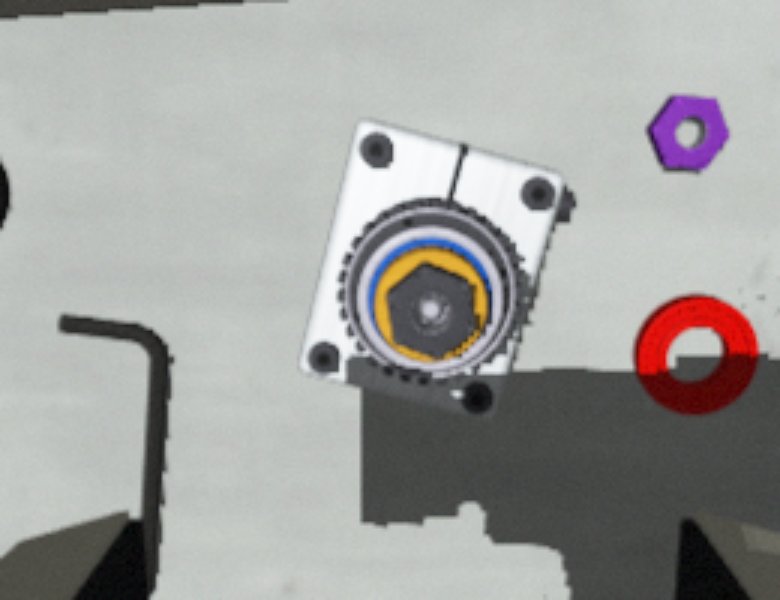

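The crop confirms the dark steel hex nut on the brass collar at crop (432,310), which is full-picture (307,203). The purple hex to its right and the red ring are decoys. The arm was still settling, so I will remeasure with it still.

```bash
python3 - <<'E'
from h import *
np.set_printoptions(precision=4,suppress=True)
for k in range(3): get_image("top")
s=observe();print(s["position"],s["ee_rot"]); P=camera_params("wrist"); im=save("wrist","w2.png")
for n,z in[("nut",.104),("gear",.063),("holder",.024)]:
    for d in silhouettes(n,"wrist")[:3]:
        v,u=np.nonzero(d["mask"]); m=((u.min()+u.max())/2,(v.min()+v.max())/2)
        print(n,round(d["p"],2),m,d["mask"].sum(),ray("wrist",m,z,P)[:2])
        if n=="nut":
            cn,_=cv2.findContours(d["mask"].astype(np.uint8),0,1); cn=max(cn,key=len)
            w=np.array([ray("wrist",q[0],z,P)[:2] for q in cn]); w-=w.mean(0)
            r=np.hypot(*w.T); a=np.arctan2(w[:,1],w[:,0]); print("corner deg mod60",np.degrees(np.angle((r*np.exp(6j*a)).sum())/6), (w.max(0)-w.min(0))*1e3)
for n,z in[("nut",.104)]:
    print(proj("wrist",[.588,-.036,.104]))
c=im[160:240,265:360,::-1]; cv2.imwrite("pics/w2c.png",cv2.resize(c,None,fx=7,fy=7,interpolation=cv2.INTER_CUBIC))
E
```

```text
[ 0.5685 -0.0415  0.258 ] [ 3.1409 -0.0041  0.    ]
nut 0.78 (np.float64(307.0), np.float64(198.0)) 616 [ 0.5895 -0.0361]
corner deg mod60 8.593741289026605 [28.7846 26.6079]
nut 0.78 (np.float64(394.5), np.float64(138.0)) 470 [ 0.644  -0.1157]
corner deg mod60 24.851863258390697 [20.8872 24.5462]
gear 0.69 (np.float64(307.5), np.float64(192.0)) 1155 [ 0.589  -0.0359]
holder 0.58 (np.float64(311.0), np.float64(186.0)) 3316 [ 0.5902 -0.0394]
[308.0848 199.9378]
```

View pics/w2c.png

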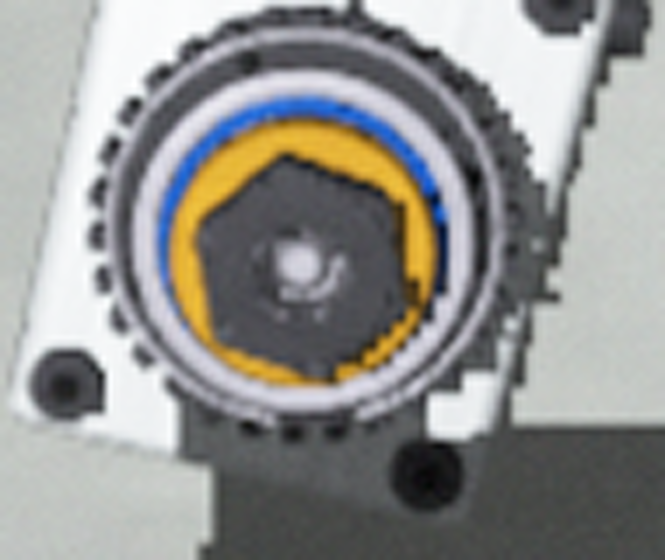

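jog_arm(motion=[[[0.02,-0.0055,0.1,0,0,-0.13,-1],[0.02,-0.0055,0.1,0,0,-0.13,-1],[0.02,-0.0055,0.12,0,0,-0.13,-1],[0.02,-0.0055,0.14,0,0,-0.13,-1],[0.02,-0.0055,0.155,0,0,-0.13,-1],[0.02,-0.0055,0.16,0,0,-0.13,-1],[0.02,-0.0055,0.164,0,0,-0.13,-1],[0.02,-0.0055,0.164,0,0,-0.13,-1],[0.02,-0.0055,0.164,0,0,-0.13,-1]]])

```text
clock: 5.05
position: [0.5898, -0.0344, 0.0949]
ee_rot: [3.135, 0.203, 0.003]
force: [0.3, -0.5, 0.7]
width: 0.998
gripper_force: 0.0
```

jog_arm(motion=[[[0,0,0.001,0,0,0,1],[0,0,0.001,0,0,0,1],[0,0,0.001,0,0,0,1],[0,0,0.001,0,0,0,1],[0,0,0.001,0,0,0,1],[0,0,0.001,0,0,0,1],[0,0,0.001,0,0,0,1],[0,0,0.001,0,0,0,1]]], force=15)

```text
clock: 5.72
position: [0.5891, -0.0344, 0.0928]
ee_rot: [3.135, 0.204, -0.0]
force: [0.1, 0.7, 0.1]
width: 0.47
gripper_force: 0.0
```

jog_arm(motion=[[[0,0,-0.001,0,0,0,1],[0,0,-0.001,0,0,0,1],[0,0,-0.001,0,0,0,1],[0,0,-0.001,0,0,0,1],[0,0,-0.001,0,0,0,1],[0,0,-0.001,0,0,0,1]]], force=20)

```text
clock: 6.22
position: [0.5892, -0.0345, 0.0939]
ee_rot: [3.135, 0.203, 0.0]
force: [0.1, -0.8, 2.4]
width: 0.289
gripper_force: 20.0
```

jog_arm(motion=[[[0,0,-0.005,0,0,0,1],[0,0,-0.015,0,0,0,1],[0,0,-0.03,0,0,0,1],[0,0,-0.06,0,0,0,1],[0,0,-0.08,0,0,0,1],[0,0,-0.08,0,0,0,1]]])

```text
clock: 6.72
position: [0.5917, -0.0339, 0.1791]
ee_rot: [3.135, 0.204, 0.012]
force: [1.7, -0.4, 0.8]
width: 0.292
gripper_force: 20.0
```

```bash
python3 - <<'E'
from h import *
np.set_printoptions(precision=4,suppress=True)
for k in range(1): get_image("top")
s=observe();print(s["position"],s["ee_rot"],s["width"],s["gripper_force"],s["force"]); save("wrist","w3.png")
go(.465,-.286,.09,.129)
E
```

```text
[ 0.5908 -0.0341  0.177 ] [3.1347 0.2038 0.0082] 0.2936142948559432 19.999865778372623 [ 0.1487  0.064  -0.9792]
move [-0.1564  0.2335  0.085 ] [ 0.    -0.002  0.001]
```

View pics/w3.png

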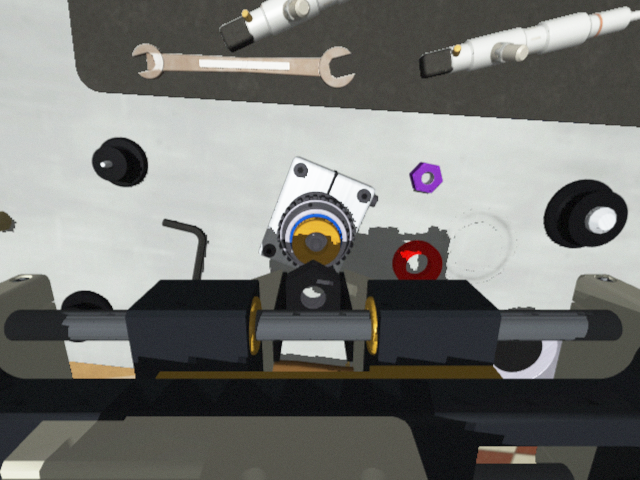

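The nut is held between the fingers at (312,293), and the shaft now shows the brass collar at (316,240). The gear stand is at (590,215), the collar stand at (122,160).

jog_arm(motion=[[[-0.156,0.2335,0,0,0,0,1],[-0.156,0.2335,0,0,0,0,1],[-0.156,0.2335,0,0,0,0,1],[-0.156,0.2335,0,0,0,0,1],[-0.156,0.2335,0,0,0,0,1],[-0.156,0.2335,0,0,0,0,1],[-0.156,0.2335,0,0,0,0,1],[-0.156,0.2335,0,0,0,0,1],[-0.156,0.2335,0,0,0,0,1]]])

```text
clock: 7.57
position: [0.4626, -0.288, 0.1729]
ee_rot: [-3.135, -0.196, 0.003]
force: [0.9, 1.0, -0.3]
width: 0.292
gripper_force: 20.0
```

```bash
cat >> h.py <<'E'
def find(names,still=2,cam="wrist"):
    for k in range(still): get_image("top")
    P=camera_params(cam); get_image(cam)
    for n,z in names:
        for d in silhouettes(n,cam)[:2]:
            v,u=np.nonzero(d["mask"]); m=((u.min()+u.max())/2,(v.min()+v.max())/2)
            box=[u.min(),u.max(),v.min(),v.max()]
            print(n,round(d["p"],2),np.array(box),d["mask"].sum(),"mid",ray(cam,m,z,P)[:2],"pix",ray(cam,d["pixel"],z,P)[:2])
E
python3 - <<'E'
from h import *
np.set_printoptions(precision=4,suppress=True)
find([("dish",.017),("gear_stand",.024)])
s=observe();print(s["position"],s["ee_rot"],s["width"],s["gripper_force"],s["clock"])
find([("dish",.01)],0,"top");find([("dish",.01)],0,"scene")
go(.465,-.286,.009,.129)
E
```

```text
dish 0.7 [257 370 159 268] 9746 mid [ 0.4699 -0.2847] pix [ 0.4666 -0.2818]
gear_stand 0.72 [320 402   0  84] 5755 mid [ 0.6203 -0.3047] pix [ 0.6205 -0.3082]
[ 0.4653 -0.2845  0.1736] [-3.134  -0.2076  0.0002] 0.2907574500841863 20.000026806956157 7.8167
dish 0.74 [421 448 256 301] 210 mid [ 0.4662 -0.2909] pix [ 0.4255 -0.2786]
dish 0.61 [377 429 178 216] 1622 mid [ 0.4661 -0.2846] pix [ 0.4678 -0.2802]
move [-0.      0.0006  0.1648] [-0.    -0.     0.002]
```

jog_arm(motion=[[[0.001,0.001,0.04,0,0,0,1],[0.001,0.001,0.08,0,0,0,1],[0.001,0.001,0.12,0,0,0,1],[0.001,0.001,0.145,0,0,0,1],[0.001,0.001,0.155,0,0,0,1],[0.001,0.001,0.162,0,0,0,1],[0.001,0.001,0.165,0,0,0,1],[0.001,0.001,0.165,0,0,0,1],[0.001,0.001,0.165,0,0,0,1]]])

```text
clock: 8.77
position: [0.4668, -0.2874, 0.0102]
ee_rot: [3.134, 0.204, 0.003]
force: [-0.2, -0.3, -0.0]
width: 0.291
gripper_force: 20.0
```

jog_arm(motion=[[[0,0,0,0,0,0,0],[0,0,0,0,0,0,0],[0,0,0,0,0,0,0],[0,0,0,0,0,0,0],[0,0,-0.02,0,0,0,0],[0,0,-0.06,0,0,0,-1],[0,0,-0.1,0,0,0,-1],[0,0,-0.14,0,0,0,-1],[0,0,-0.16,0,0,0,-1],[0,0,-0.16,0,0,0,-1]]])

```text
clock: 9.6
position: [0.4684, -0.2882, 0.1743]
ee_rot: [3.13, 0.203, 0.012]
force: [0.6, -0.1, 0.6]
width: 0.811
gripper_force: 0.0
```

```bash
python3 - <<'E'
from h import *
np.set_printoptions(precision=4,suppress=True)
find([("nut",.016),("dish",.017),("gear_stand",.024)])
save("wrist","w4.png")
s=observe();print(s["position"],s["ee_rot"],s["width"],s["gripper_force"],s["clock"])
go(.589,-.0355,.17,0)
E
```

```text
nut 0.75 [299 327 202 234] 676 mid [ 0.4678 -0.2873] pix [ 0.4653 -0.288 ]
nut 0.68 [152 179   0   9] 199 mid [ 0.6298 -0.1446] pix [ 0.6307 -0.1462]
dish 0.63 [252 368 162 275] 9644 mid [ 0.4672 -0.2845] pix [ 0.4684 -0.2841]
gear_stand 0.81 [318 399   0  84] 5723 mid [ 0.621  -0.3051] pix [ 0.6221 -0.3083]
[ 0.465  -0.2866  0.1675] [-3.1336 -0.2037  0.0033] 0.9980235323006063 0.0 9.95
move [ 0.1555 -0.2329 -0.0025] [-0.001  0.002  0.13 ]
```

View pics/w4.png

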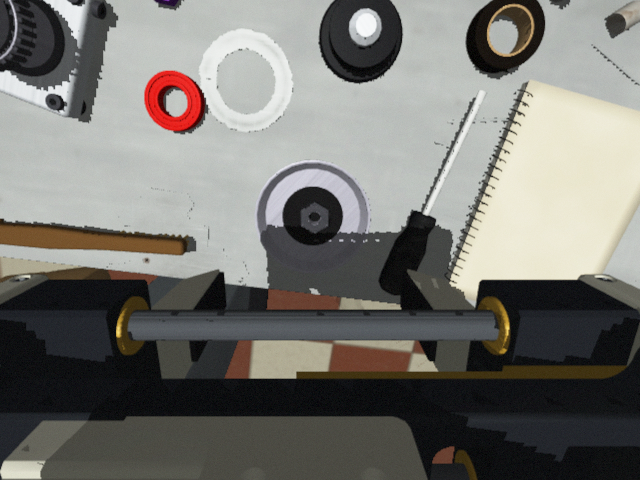

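The nut lies flat in the dish at (314,216). Next is the collar.

jog_arm(motion=[[[0.1555,-0.233,-0.0025,0,0,0.13,-1],[0.1555,-0.233,-0.0025,0,0,0.13,-1],[0.1555,-0.233,-0.0025,0,0,0.13,-1],[0.1555,-0.233,-0.0025,0,0,0.13,-1],[0.1555,-0.233,-0.0025,0,0,0.13,-1],[0.1555,-0.233,-0.0025,0,0,0.13,-1],[0.1555,-0.233,-0.0025,0,0,0.13,-1],[0.1555,-0.233,-0.0025,0,0,0.13,-1],[0.1555,-0.233,-0.0025,0,0,0.13,-1],[0.1555,-0.233,-0.0025,0,0,0.13,-0.3]]])

```text
clock: 10.78
position: [0.5891, -0.0364, 0.1703]
ee_rot: [3.141, -0.0, -0.003]
force: [-0.2, -1.4, -0.2]
width: 0.967
gripper_force: 0.0
```

```bash
python3 - <<'E'
from h import *
np.set_printoptions(precision=4,suppress=True)
find([("collar",.092),("bearing",.08),("gear",.063),("gear_stand",.024),("bearing_stand",.024),("collar_stand",.024)])
s=observe();print(s["position"],s["ee_rot"],s["width"])
go(.589,-.0355,.082,0)
E
```

```text
collar 0.68 [286 336 215 266] 1785 mid [ 0.5906 -0.0364] pix [ 0.5829 -0.0422]
bearing 0.91 [280 342 205 266] 1083 mid [ 0.591  -0.0363] pix [ 0.6081 -0.0346]
bearing 0.65 [396 448 225 274] 1709 mid [ 0.5792 -0.1243] pix [ 0.5831 -0.1223]
gear 0.71 [272 351 193 269] 1421 mid [ 0.59   -0.0366] pix [ 0.6105 -0.041 ]
gear_stand 0.79 [549 638 139 213] 5127 mid [ 0.6305 -0.2937] pix [ 0.6278 -0.2936]
collar_stand 0.6 [ 81 137 163 209] 2080 mid [0.6228 0.1496] pix [0.6252 0.1476]
[ 0.5897 -0.0363  0.1714] [ 3.1415 -0.0016  0.0003] 0.6553763458230893
move [-0.0007 -0.0008  0.0894] [ 0.    -0.    -0.001]
```

jog_arm(motion=[[[0,0,0.04,0,0,0,-0.3],[0,0,0.07,0,0,0,-0.3],[0,0,0.08,0,0,0,-0.3],[0,0,0.086,0,0,0,-0.3],[0,0,0.089,0,0,0,-0.3],[0,0,0.089,0,0,0,1],[0,0,0.089,0,0,0,1],[0,0,0.089,0,0,0,1],[0,0,0.089,0,0,0,1],[0,0,0.089,0,0,0,1]]], force=25)

```text
clock: 12.07
position: [0.5905, -0.0358, 0.0834]
ee_rot: [3.141, -0.0, 0.003]
force: [-0.5, -0.4, 5.4]
width: 0.392
gripper_force: 25.0
```

jog_arm(motion=[[[0,0,0,0,0,0,1],[0,0,-0.004,0,0,0,1],[0,0,-0.012,0,0,0,1],[0,0,-0.03,0,0,0,1],[0,0,-0.06,0,0,0,1],[0,0,-0.07,0,0,0,1],[0,0,-0.07,0,0,0,1]]])

```text
clock: 12.65
position: [0.5918, -0.0356, 0.1557]
ee_rot: [3.142, -0.001, 0.009]
force: [1.5, 0.2, -0.4]
width: 0.393
gripper_force: 25.0
```

```bash
python3 - <<'E'
from h import *
np.set_printoptions(precision=4,suppress=True)
find([("collar_stand",.024),("collar",.15)])
s=observe();print(s["position"],s["ee_rot"],s["width"],s["gripper_force"],s["force"])
go(.619,.155,.15,0)
E
```

```text
collar_stand 0.67 [ 69 129 163 214] 2445 mid [0.6236 0.1494] pix [0.6246 0.1463]
collar 0.66 [277 349 255 310] 2949 mid [ 0.5915 -0.0361] pix [ 0.5929 -0.0367]
[ 0.5888 -0.0359  0.1509] [ 3.1415 -0.0005 -0.0036] 0.39409963598787107 24.999690935947 [ 0.1338 -0.3059 -0.942 ]
move [ 0.0301 -0.1909  0.0009] [ 0.     0.002 -0.   ]
```

jog_arm(motion=[[[0.031,-0.19,0,0,0,0,1],[0.031,-0.19,0,0,0,0,1],[0.031,-0.19,0,0,0,0,1],[0.031,-0.19,0,0,0,0,1],[0.031,-0.19,0,0,0,0,1],[0.031,-0.19,0,0,0,0,1],[0.031,-0.19,0,0,0,0,1],[0.031,-0.19,0,0,0,0,1]]])

```text
clock: 13.57
position: [0.6203, 0.1531, 0.1511]
ee_rot: [3.14, -0.001, -0.003]
force: [-0.3, -0.4, -0.6]
width: 0.39
gripper_force: 25.0
```

```bash
python3 - <<'E'
from h import *
np.set_printoptions(precision=4,suppress=True)
find([("collar_stand",.012)])
s=observe();print(s["position"],s["ee_rot"],s["width"],s["gripper_force"])
P=camera_params("wrist");im=save("wrist","w5.png")
c=np.array([proj("wrist",[.62,.153,z]) for z in(0,.024,.034)]);print(c)
E
```

```text
collar_stand 0.69 [281 329 197 245] 1961 mid [0.6225 0.159 ] pix [0.6228 0.1594]
[0.6209 0.1523 0.1521] [ 3.1407 -0.0041 -0.0006] 0.3928226590101668 24.999701399356127
[[312.3887 220.7861]
 [312.3373 227.0871]
 [312.3135 230.0114]]
```

View pics/w5.png

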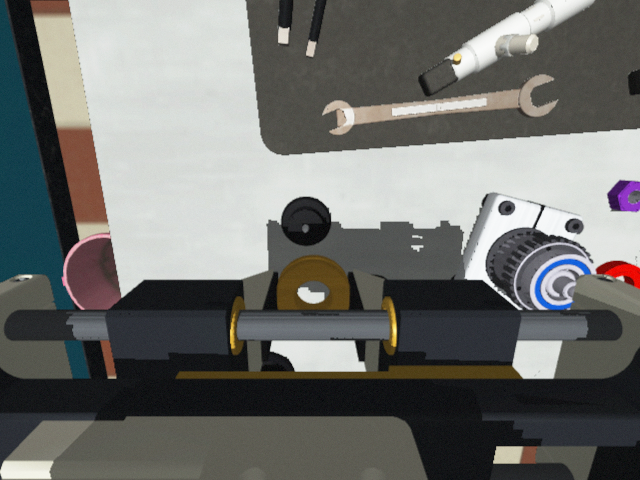

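The collar is held at (313,285) with its bore open below it. The stand's pin tip is at (306,230), so the pin is at about (0.620, 0.158) and I need to shift 6 mm to the left.

jog_arm(motion=[[[-0.001,-0.006,0.03,0,0,0,1],[-0.001,-0.006,0.06,0,0,0,1],[-0.001,-0.006,0.085,0,0,0,1],[-0.001,-0.006,0.1,0,0,0,1],[-0.001,-0.006,0.11,0,0,0,1],[-0.001,-0.006,0.117,0,0,0,1],[-0.001,-0.006,0.122,0,0,0,1],[-0.001,-0.006,0.124,0,0,0,1],[-0.001,-0.006,0.124,0,0,0,1]]])

```text
clock: 14.57
position: [0.6202, 0.1602, 0.0287]
ee_rot: [-3.141, 0.001, -0.001]
force: [0.1, -0.2, 0.9]
width: 0.393
gripper_force: 25.0
```

jog_arm(motion=[[[0,0.001,0.0015,0,0,0,1],[0,0.001,0.0015,0,0,0,1],[0,0.001,0.0015,0,0,0,0],[0,0.001,0.0015,0,0,0,-0.2],[0,0.001,0.0015,0,0,0,-0.2],[0,0.001,0.0015,0,0,0,-0.2],[0,0.001,-0.02,0,0,0,-0.2],[0,0.001,-0.06,0,0,0,-0.2],[0,0.001,-0.1,0,0,0,-0.2],[0,0.001,-0.13,0,0,0,-0.2]]])

```text
clock: 15.4
position: [0.6204, 0.1596, 0.1614]
ee_rot: [-3.141, 0.0, -0.003]
force: [1.6, 0.1, -0.0]
width: 0.601
gripper_force: 0.0
```

```bash
python3 - <<'E'
from h import *
np.set_printoptions(precision=4,suppress=True)
find([("collar_stand",.012),("collar",.03)])
s=observe();print(s["position"],s["ee_rot"],s["width"],s["gripper_force"],s["clock"])
im=save("wrist","w6.png"); c=proj("wrist",[.62,.158,.03]).astype(int); print(c)
cv2.imwrite("pics/w6c.png",cv2.resize(im[c[1]-50:c[1]+50,c[0]-65:c[0]+65,::-1],None,fx=4,fy=4))
go(.589,-.036,.16,0)
E
```

```text
collar_stand 0.68 [291 338 199 238] 851 mid [0.6257 0.1595] pix [0.6354 0.1581]
[0.6194 0.1589 0.1578] [ 3.1412 -0.0006 -0.0007] 0.6020969550564266 0.0 15.65
[313 225]
move [-0.0299  0.1948 -0.0028] [ 0.001  0.002 -0.   ]
```

View pics/w6c.png

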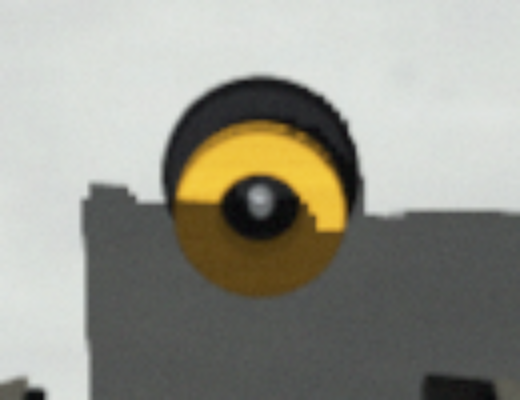

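The collar is seated flat on its stand, with the pin centred in the bore at crop (262,205). Next is the bearing.

jog_arm(motion=[[[-0.03,0.195,-0.003,0,0,0,-0.6],[-0.03,0.195,-0.003,0,0,0,-0.6],[-0.03,0.195,-0.003,0,0,0,-0.6],[-0.03,0.195,-0.003,0,0,0,-0.6],[-0.03,0.195,-0.003,0,0,0,-0.6],[-0.03,0.195,-0.003,0,0,0,-0.6],[-0.03,0.195,-0.003,0,0,0,-0.6],[-0.03,0.195,-0.003,0,0,0,-0.6],[-0.03,0.195,-0.003,0,0,0,-0.6]]])

```text
clock: 16.45
position: [0.5895, -0.034, 0.1605]
ee_rot: [-3.141, -0.003, 0.002]
force: [-0.4, -0.2, -0.3]
width: 0.797
gripper_force: 0.0
```

```bash
python3 - <<'E'
from h import *
np.set_printoptions(precision=4,suppress=True)
find([("bearing",.08),("gear",.063)])
s=observe();print(s["position"],s["ee_rot"],s["width"])
go(.589,-.036,.0705,0)
E
```

```text
bearing 0.65 [284 348 208 273] 2656 mid [ 0.5907 -0.0364] pix [ 0.5798 -0.0313]
gear 0.96 [275 357 195 276] 1652 mid [ 0.5897 -0.0365] pix [ 0.6099 -0.0323]
[ 0.5898 -0.0348  0.1612] [-3.1414 -0.0019  0.0003] 0.7964075567985547
move [-0.0008  0.0012  0.0907] [-0.     0.     0.001]
```

jog_arm(motion=[[[0,0.001,0.04,0,0,0,-0.6],[0,0.001,0.07,0,0,0,-0.6],[0,0.001,0.08,0,0,0,-0.6],[0,0.001,0.087,0,0,0,-0.6],[0,0.001,0.09,0,0,0,-0.6],[0,0.001,0.09,0,0,0,1],[0,0.001,0.09,0,0,0,1],[0,0.001,0.09,0,0,0,1],[0,0.001,0.09,0,0,0,1],[0,0.001,0.09,0,0,0,1]]], force=25)

```text
clock: 17.53
position: [0.5905, -0.0368, 0.0724]
ee_rot: [3.142, -0.001, 0.003]
force: [-0.1, 0.1, 5.2]
width: 0.535
gripper_force: 25.0
```

jog_arm(motion=[[[0,0,0,0,0,0,1],[0,0,0,0,0,0,1],[0,0,-0.004,0,0,0,1],[0,0,-0.012,0,0,0,1],[0,0,-0.03,0,0,0,1],[0,0,-0.06,0,0,0,1],[0,0,-0.085,0,0,0,1],[0,0,-0.085,0,0,0,1]]])

```text
clock: 18.2
position: [0.5926, -0.0365, 0.1619]
ee_rot: [-3.141, 0.001, -0.012]
force: [1.5, -0.0, -0.9]
width: 0.538
gripper_force: 25.0
```

```bash
python3 - <<'E'
from h import *
np.set_printoptions(precision=4,suppress=True)
find([("gear",.063),("bearing",.15),("bearing_stand",.012)])
s=observe();print(s["position"],s["ee_rot"],s["width"],s["gripper_force"],s["force"])
go(.445,.203,.155,0)
E
```

```text
gear 0.9 [271 353 197 279] 2322 mid [ 0.5894 -0.0362] pix [ 0.6076 -0.0342]
bearing 0.76 [263 362 243 310] 4194 mid [ 0.5933 -0.0368] pix [ 0.5952 -0.0357]
bearing 0.55 [401 454 232 280] 1750 mid [ 0.605 -0.098] pix [ 0.5984 -0.1011]
bearing_stand 0.65 [ 66  88 341 378] 635 mid [0.4391 0.2157] pix [0.4372 0.215 ]
bearing_stand 0.2 [258 374 159 284] 5465 mid [ 0.5907 -0.0398] pix [ 0.6129 -0.0379]
[ 0.5888 -0.0369  0.1551] [ 3.1415 -0.0004 -0.0037] 0.5398609657419159 24.999704860383645 [-0.8843  0.5471 -1.317 ]
move [-0.1439 -0.2399  0.0004] [ 0.     0.002 -0.   ]
```

jog_arm(motion=[[[-0.144,-0.24,0,0,0,0,1],[-0.144,-0.24,0,0,0,0,1],[-0.144,-0.24,0,0,0,0,1],[-0.144,-0.24,0,0,0,0,1],[-0.144,-0.24,0,0,0,0,1],[-0.144,-0.24,0,0,0,0,1],[-0.144,-0.24,0,0,0,0,1],[-0.144,-0.24,0,0,0,0,1],[-0.144,-0.24,0,0,0,0,1],[-0.144,-0.24,0,0,0,0,1]]])

```text
clock: 19.33
position: [0.4458, 0.2024, 0.1557]
ee_rot: [3.141, -0.001, -0.001]
force: [0.4, -0.3, -0.5]
width: 0.533
gripper_force: 25.0
```

```bash
python3 - <<'E'
from h import *
np.set_printoptions(precision=4,suppress=True)
find([("bearing_stand",.005),("bearing",.15)])
s=observe();print(s["position"],s["ee_rot"],s["width"],s["gripper_force"])
im=save("wrist","w7.png")
print(np.array([proj("wrist",[.445,.203,z]) for z in(0,.024,.034)]))
cv2.imwrite("pics/w7c.png",cv2.resize(im[150:330,200:440,::-1],None,fx=3,fy=3))
E
```

```text
bearing_stand 0.89 [283 342 190 245] 2688 mid [0.449  0.2019] pix [0.4454 0.2029]
bearing 0.91 [264 363 244 309] 4013 mid [0.4501 0.2012] pix [0.4514 0.202 ]
[0.4464 0.2021 0.1561] [ 3.1412 -0.0038 -0.0004] 0.5399408203769429 24.999745844397694
[[312.1323 220.189 ]
 [312.0536 226.3651]
 [312.0171 229.2276]]
```

View pics/w7c.png

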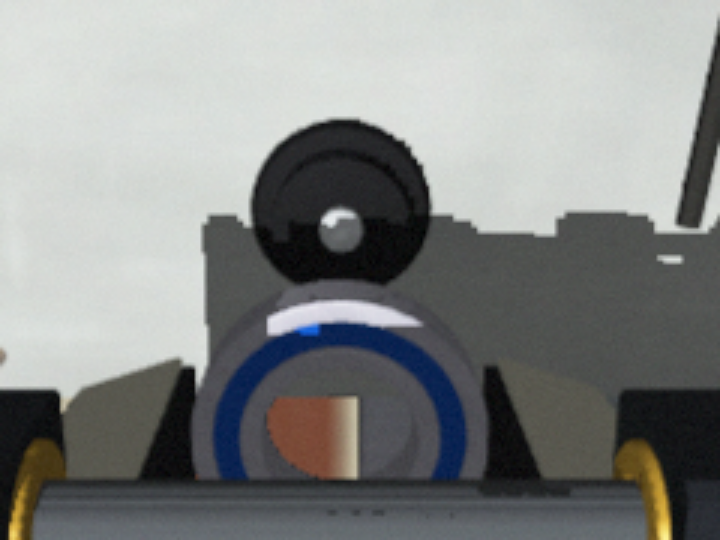

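The pin tip is at (313,227), so the stand is at about (0.447, 0.202), right under the TCP. The bearing is held level.

jog_arm(motion=[[[0,0,0.03,0,0,0,1],[0,0,0.06,0,0,0,1],[0,0,0.085,0,0,0,1],[0,0,0.1,0,0,0,1],[0,0,0.112,0,0,0,1],[0,0,0.12,0,0,0,1],[0,0,0.125,0,0,0,1],[0,0,0.1265,0,0,0,1],[0,0,0.1265,0,0,0,1],[0,0,0.1265,0,0,0,1]]])

```text
clock: 20.47
position: [0.4463, 0.2034, 0.0304]
ee_rot: [-3.141, 0.001, -0.002]
force: [-0.4, 1.2, -1.4]
width: 0.536
gripper_force: 25.0
```

jog_arm(motion=[[[0,0.001,0.0015,0,0,0,1],[0,0.001,0.0015,0,0,0,1],[0,0.001,0.0015,0,0,0,-0.4],[0,0.001,0.0015,0,0,0,-0.4],[0,0.001,0.0015,0,0,0,-0.4],[0,0.001,0.0015,0,0,0,-0.4],[0,0.001,-0.02,0,0,0,-0.4],[0,0.001,-0.06,0,0,0,-0.6],[0,0.001,-0.1,0,0,0,-0.8],[0,0.001,-0.13,0,0,0,-1]]])

```text
clock: 21.3
position: [0.446, 0.2027, 0.1626]
ee_rot: [-3.141, -0.0, -0.002]
force: [1.5, -0.3, -0.8]
width: 0.869
gripper_force: 0.0
```

```bash
python3 - <<'E'
from h import *
np.set_printoptions(precision=4,suppress=True)
find([("bearing_stand",.012),("bearing",.03)])
s=observe();print(s["position"],s["ee_rot"],s["width"],s["gripper_force"],s["clock"])
im=save("wrist","w8.png"); c=proj("wrist",[.447,.202,.03]).astype(int); print(c)
cv2.imwrite("pics/w8c.png",cv2.resize(im[c[1]-50:c[1]+50,c[0]-65:c[0]+65,::-1],None,fx=4,fy=4))
go(.589,-.036,.16,0)
E
```

```text
bearing_stand 0.61 [287 344 193 243] 1222 mid [0.4514 0.202 ] pix [0.4529 0.2032]
bearing 0.69 [288 342 203 257] 1902 mid [0.4442 0.2025] pix [0.4329 0.2051]
[0.4456 0.2018 0.1594] [ 3.1411 -0.0008 -0.0003] 0.9953750675767181 0.0 21.55
[312 223]
move [ 0.1439  0.2376 -0.0012] [ 0.001  0.002 -0.   ]
```

View pics/w8c.png

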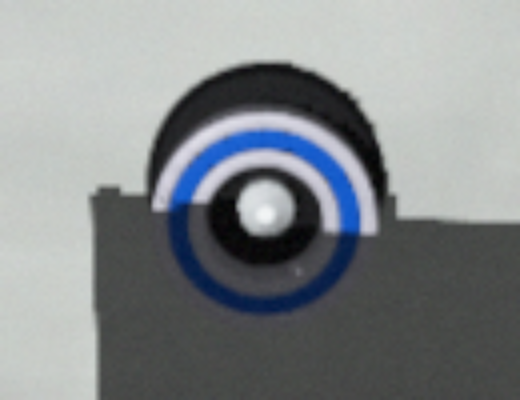

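The bearing is seated on its stand, with the pin in the bore at crop (266,208). Next is the gear.

jog_arm(motion=[[[0.144,0.2375,-0.001,0,0,0,-1],[0.144,0.2375,-0.001,0,0,0,-1],[0.144,0.2375,-0.001,0,0,0,-1],[0.144,0.2375,-0.001,0,0,0,-1],[0.144,0.2375,-0.001,0,0,0,-1],[0.144,0.2375,-0.001,0,0,0,-1],[0.144,0.2375,-0.001,0,0,0,-1],[0.144,0.2375,-0.001,0,0,0,-1],[0.144,0.2375,-0.001,0,0,0,-1],[0.144,0.2375,-0.001,0,0,0,-1]]])

```text
clock: 22.43
position: [0.5886, -0.0344, 0.1592]
ee_rot: [-3.141, -0.001, 0.005]
force: [0.3, 0.6, 0.2]
width: 1.0
gripper_force: 0.0
```

```bash
python3 - <<'E'
from h import *
np.set_printoptions(precision=4,suppress=True)
find([("gear",.063)])
s=observe();print(s["position"],s["ee_rot"],s["width"])
go(.589,-.036,.048,0)
E
```

```text
gear 0.65 [275 358 195 276] 3392 mid [ 0.5889 -0.0364] pix [ 0.571  -0.0245]
[ 0.5892 -0.0338  0.1606] [-3.1412 -0.0032  0.0009] 0.9987849410002554
move [-0.0002  0.0023  0.1126] [-0.     0.001  0.002]
```

jog_arm(motion=[[[0,0.002,0.03,0,0,0,-1],[0,0.002,0.06,0,0,0,-1],[0,0.002,0.085,0,0,0,-1],[0,0.002,0.1,0,0,0,-1],[0,0.002,0.109,0,0,0,-1],[0,0.002,0.112,0,0,0,-1],[0,0.002,0.112,0,0,0,1],[0,0.002,0.112,0,0,0,1],[0,0.002,0.112,0,0,0,1],[0,0.002,0.112,0,0,0,1]]], force=35)

```text
clock: 23.47
position: [0.5905, -0.0373, 0.0499]
ee_rot: [3.142, -0.001, 0.003]
force: [0.7, -0.1, 0.2]
width: 0.761
gripper_force: 0.0
```

jog_arm(motion=[[[0,0,0,0,0,0,1],[0,0,0,0,0,0,1],[0,0,0,0,0,0,1],[0,0,-0.004,0,0,0,1],[0,0,-0.012,0,0,0,1],[0,0,-0.03,0,0,0,1],[0,0,-0.06,0,0,0,1],[0,0,-0.09,0,0,0,1],[0,0,-0.11,0,0,0,1],[0,0,-0.11,0,0,0,1]]])

```text
clock: 24.3
position: [0.5923, -0.0371, 0.164]
ee_rot: [3.142, -0.001, 0.012]
force: [1.7, -0.1, -0.9]
width: 0.711
gripper_force: 35.0
```

```bash
python3 - <<'E'
from h import *
np.set_printoptions(precision=4,suppress=True)
find([("gear",.17),("gear_stand",.005)])
s=observe();print(s["position"],s["ee_rot"],s["width"],s["gripper_force"],s["force"])
go(.622,-.3,.155,0)
E
```

```text
gear 0.78 [243 382 233 366] 7229 mid [ 0.5884 -0.0374] pix [ 0.6056 -0.0373]
gear_stand 0.79 [558 639 141 217] 5133 mid [ 0.6287 -0.3052] pix [ 0.6272 -0.308 ]
[ 0.5887 -0.0375  0.1574] [ 3.1414 -0.0005 -0.0041] 0.7146838928725493 34.99942196533084 [ 0.4811  0.0988 -3.5248]
move [0.0334 0.2625 0.0024] [ 0.     0.003 -0.   ]
```

jog_arm(motion=[[[0.033,0.2625,0,0,0,0,1],[0.033,0.2625,0,0,0,0,1],[0.033,0.2625,0,0,0,0,1],[0.033,0.2625,0,0,0,0,1],[0.033,0.2625,0,0,0,0,1],[0.033,0.2625,0,0,0,0,1],[0.033,0.2625,0,0,0,0,1],[0.033,0.2625,0,0,0,0,1],[0.033,0.2625,0,0,0,0,1],[0.033,0.2625,0,0,0,0,1]]])

```text
clock: 25.38
position: [0.6223, -0.2984, 0.1574]
ee_rot: [-3.14, -0.001, 0.003]
force: [-0.1, -0.0, -2.7]
width: 0.709
gripper_force: 35.0
```

```bash
python3 - <<'E'
from h import *
np.set_printoptions(precision=4,suppress=True)
find([("gear_stand",.005),("gear",.17)])
s=observe();print(s["position"],s["ee_rot"],s["width"],s["gripper_force"])
im=save("wrist","w9.png")
print(np.array([proj("wrist",[.622,-.3,z]) for z in(0,.024,.034)]))
cv2.imwrite("pics/w9c.png",cv2.resize(im[150:330,200:440,::-1],None,fx=3,fy=3))
E
```

```text
gear_stand 0.86 [283 358 176 242] 3845 mid [ 0.6331 -0.3049] pix [ 0.6337 -0.3098]
gear 0.61 [244 382 233 365] 7061 mid [ 0.6222 -0.2981] pix [ 0.6378 -0.2986]
[ 0.6229 -0.2986  0.1589] [-3.1413 -0.0022  0.0001] 0.7092321009022519 34.999519530683756
[[314.0295 219.1737]
 [314.0863 225.2124]
 [314.1127 228.0087]]
```

View pics/w9c.png

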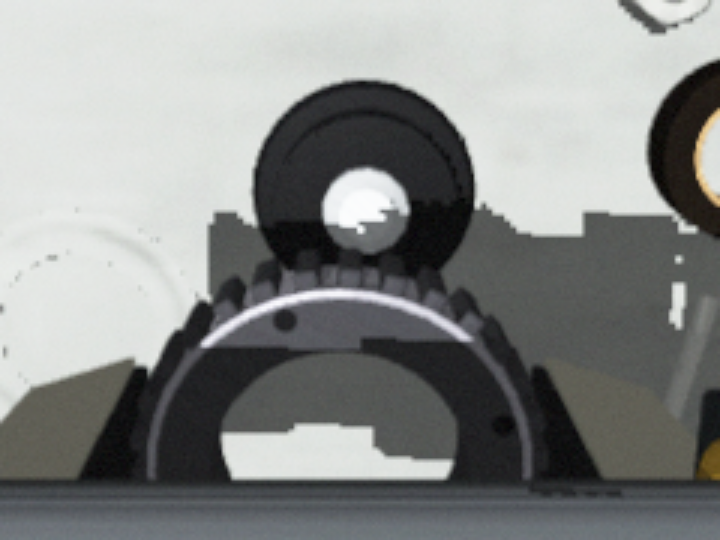

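The pin is centred at (322,220), so the gear stand is at about (0.628, -0.3065). I need to shift 5 mm forward and 8 mm to the right.

jog_arm(motion=[[[0.005,0.008,0.03,0,0,0,1],[0.005,0.008,0.06,0,0,0,1],[0.005,0.008,0.085,0,0,0,1],[0.005,0.008,0.105,0,0,0,1],[0.005,0.008,0.117,0,0,0,1],[0.005,0.008,0.126,0,0,0,1],[0.005,0.008,0.132,0,0,0,1],[0.005,0.008,0.136,0,0,0,1],[0.005,0.008,0.138,0,0,0,1],[0.005,0.008,0.138,0,0,0,1]]])

```text
clock: 26.52
position: [0.6281, -0.308, 0.0213]
ee_rot: [3.141, -0.0, 0.001]
force: [0.3, 0.4, -1.1]
width: 0.711
gripper_force: 35.0
```

jog_arm(motion=[[[0,-0.001,0.0015,0,0,0,1],[0,-0.001,0.0015,0,0,0,1],[0,-0.001,0.0015,0,0,0,-0.9],[0,-0.001,0.0015,0,0,0,-0.9],[0,-0.001,0.0015,0,0,0,-0.9],[0,-0.001,0.0015,0,0,0,-0.9],[0,-0.001,-0.02,0,0,0,-0.9],[0,-0.001,-0.05,0,0,0,-0.9],[0,-0.001,-0.09,0,0,0,-0.9],[0,-0.001,-0.14,0,0,0,-1]]])

```text
clock: 27.35
position: [0.6268, -0.3065, 0.153]
ee_rot: [-3.141, 0.0, 0.003]
force: [1.5, -0.6, -0.2]
width: 0.979
gripper_force: 0.0
```

```bash
python3 - <<'E'
from h import *
np.set_printoptions(precision=4,suppress=True)
find([("gear_stand",.012),("gear",.035)])
s=observe();print(s["position"],s["ee_rot"],s["width"],s["gripper_force"],s["force"],s["clock"])
a=save("wrist","w10.png"); c=proj("wrist",[.628,-.3065,.03]).astype(int); print(c)
cv2.imwrite("pics/w10c.png",cv2.resize(a[c[1]-60:c[1]+60,c[0]-75:c[0]+75,::-1],None,fx=4,fy=4))
b=save("scene","s10.png"); cv2.imwrite("pics/s10c.png",cv2.resize(b[130:430,160:460,::-1],(600,600)))
E
```

```text
gear_stand 0.93 [274 345 188 252] 1969 mid [ 0.6344 -0.3057] pix [ 0.6274 -0.3086]
gear 0.62 [275 347 198 269] 2732 mid [ 0.6273 -0.3072] pix [ 0.6069 -0.3121]
[ 0.6275 -0.3069  0.1525] [ 3.1413 -0.0005  0.0003] 0.999988312335324 0.0 [-0.3136 -0.2698 -0.4237] 27.6
[312 226]
```

View pics/w10c.png

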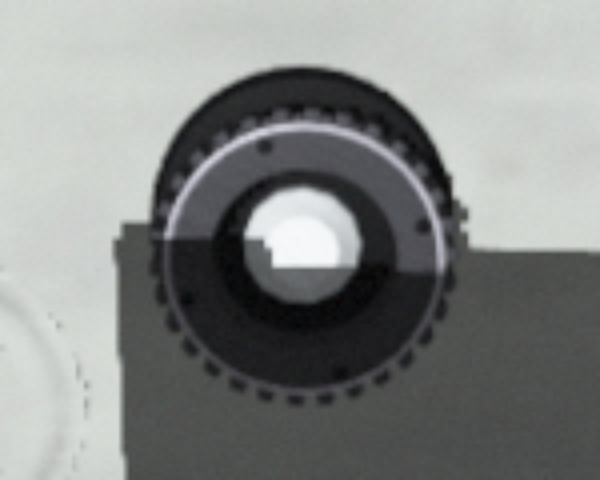

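View pics/s10c.png

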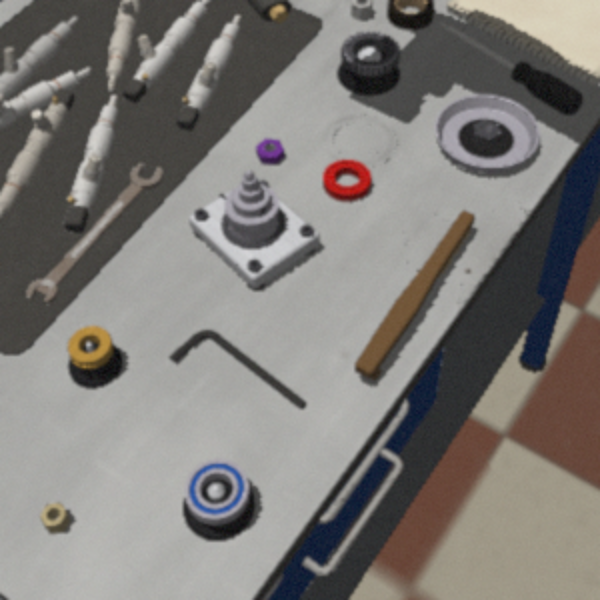

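The gear is flat on its stand with the pin centred. The scene crop shows the collar, bearing, gear and nut all in place, the shaft bare, and the gripper clear of everything.

```bash
python3 -c "from cell import *; print(sign_off())"
```

```text
the job is handed in; nothing more can be done
None
```

The stack is apart and handed in at about 28 s: the nut is in the dish, and the collar, bearing and gear each lie flat on their own stand with the pin in the bore.

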